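Fit up a tube frame corner with its gusset for tacking

ROBOT

A 6-joint arm with a two-finger parallel gripper is mounted at the origin on the work surface. World frame = base frame: x ahead of the robot, y to its left, z up, the work surface at z = 0. Lengths are in m, angles in rad, forces in N, time in s.
With the tool pointing down it reaches from about 0.3 to 0.875 m from the base axis. Payload 6.4 kg.
Tool frame: the origin (TCP) lies on the centre line of the jaws, within the pads' length; the fingertips stand 25 mm ahead of it and the grasp point (between the pads) lies 6 mm ahead of it; z points along the fingers, y is the line along which they close (so a half turn about z gives the same grasp; the last joint's range is limited). The gripper opens to 85 mm and grips with 20 to 120 N. Pads are 22 mm wide; open, the fingers measure 114 mm over their backs; the gripper's body (76 mm by 85 mm) begins 54 mm behind the grasp point. The pads swing forward as they close: fully open they stand 13 mm farther back than shut.
Start: joints at [1.008, 0.181, 1.607, -0, 1.354, -0.206], TCP at [0.201, 0.539, 0.256] pointing down, gripper open.
Joint ranges: [-2.99, 2.99], [-0.89, 2.07], [0.3, 2.58], [-1.14, 4.28], [0, 2.63], [-3.12, 3.12]. Speed limits (rad/s): [2.57, 2.57, 3.01, 3.14, 3.14, 3.14].

INTERFACE

Orientations are given as a unit quaternion [w, x, y, z].
In Python, from bench import get_obs, camera, hand_in, spot_in gives the robot as it stands.
- The arm moves only by the shell command python3 -m jog 'ROWS'. ROWS is JSON, one flat list of numbers, 7 for each row, row after row: the shift along the tool's x, y, z in m, then the turn, a rotation vector about the tool's x, y, z in rad, then the closure, from 0 (fully open) to 1 (shut). A call has 1 to 20 rows; each row is the pose to reach, as a shift and turn from the pose commanded when the call began, along the tool's axes at that moment; what a row does not reach only later rows make up. A row lasts 1/8 s, in which the tool goes at most 62.5 mm and 10.7 degrees, less where a joint would pass 70% of its speed; a pose out of reach is approached as far as the arm can. A call with a gripper value outside its range is refused whole. The fingers move at their own pace and stop on an object; the grip force is fixed at half the most. Time passes only in rows, so rows that repeat a pose let the fingers close. It gives the time, the measured TCP pose, the force, the opening and the grip force at its end, in the units of the state.
- get_obs(): the state, without advancing time (a new reading comes with each control period).
- camera(name): name is "side" or "top"; returns a dict with "frame" (384x512x3 uint8, red, green, blue), "mtx" (3x3 intrinsics, pixels), "extrinsics" (4x4, takes a point from camera to world coordinates). Camera axes: x right, y up, looking along -z (the intrinsics and any distortion apply to the point x, -y, -z); pixel columns grow to the right and rows downward; lengths in m; the calibration is good to about 2 mm. A picture is of the moment at which its call begins. There is no depth.
- hand_in(): hands the job in; it is judged then, once.
Trained networks look in a picture, given as the dict that the camera call returned (one of the last four; its "shot" number tells which), for a name from the list of things; names that differ only in an ending like _2 or _b are one class to them, and where a whole thing is asked for, a point or a joint stands for the part that bears it (a point fixed in the world has none). Each returns a list of dicts, best first, with "confidence" (0 to 1); they miss things now and then, are a little off and sometimes report something else, mostly with a low value. They report only what shows in the picture. A call takes as long as a camera call.
- spot_in(picture, name): "xyz" ([x, y, z] in m, in world coordinates, good to about 4 mm: the middle of the surface that is visible of it).
The state is a dict: "time_s": time; "q": joint angles; "dq": joint speeds; "joint_efforts": joint torques, N m; "eef_pos": TCP position; "eef_rot": TCP orientation; "wrist_force": force on the tool from outside, world axes, zero at the start; "torque": the same for the moment, N m; "opening": opening from 0.0 (shut) to 1.0 (fully open); "grasp_force": force on a finger pad.
Only numpy, scipy, OpenCV 4.12 (cv2) and the standard library are available. Lean on these libraries where they do the work, as an engineer would, in place of code of your own. Each camera call takes 0.05 s, during which the arm holds its last target. There are 200 camera calls.

TASK

Fit up the frame corner for tack welding, by pushing the parts along the bench top with the fingertips and never picking anything up. Push the loose long square tube so that its whole side lies flush against the angle-iron fence and its end butts tight against the side of the clamped rail; then push the triangular gusset plate fully home into the inside corner between rail and tube, one straight edge tight against each. Leave the tube seated, do not tip or lift either part or shift any of the other things on the bench, and finish clear of everything.

Things in the scene. Friction and masses are not known exactly. Their poses are not given: they have to be found in the camera images.
- jig: The fit-up jig, fixed to the bench: angle-iron fence plus clamped rail, nothing on it moves. Origin: the inside corner on the bench top (z = 0) where the fence's working face (plane x = 0) meets the rail's inner face (plane y = 0). x points away from the robot (turned up to 0.2 rad), y left along the fence, z up. The room in front of the fence (-x) and right of the rail (-y) is free for the work.
- fence_end (a point): Top of the fence's working face at its right end (jig x = 0, y = -370, z = 40 mm). The fence is a grey steel angle iron, 40 mm high and 5 mm thick, running straight from y = +50 to -370 mm; its working face looks to -x, towards the robot; its 5 mm thick bolted foot lies behind it, out to x = +40 mm.
- rail_end (a point): Upper edge of the rail's inner face at the end near the robot (jig x = -170, y = 0, z = 30 mm). The rail is a 30 x 30 mm square steel tube held fast at a right angle to the fence, filling x = -170 to 0, y = 0 to +30, z = 0 to 30 mm of the jig's frame.
- clamp_spindle (a point): Top of the toggle clamp's spindle on the middle of the rail (jig x = -105, y = +15, z = 70 mm). The clamp's arm crosses the rail at z = 44 to 54 mm; its base and red handle lie left of the rail, out to y = +180 mm and up to z = 55 mm. It stays as it is.
- tube: Loose square steel tube, 30 x 30 mm, 160 mm long, ends open, 0.3 to 0.5 kg, lying in front of the fence; 1 to 4 N slide it. Origin: centre of its underside. Long axis is y (ends at -80 and +80 mm), sides at x = -15 and +15, top z = 30. Starts within 0.3 rad of the fence's line, +x side to the fence, +y end to the rail. Seated: origin at jig x = -15, y = -80 mm, axes parallel.
- gusset: Loose triangular steel plate 10 mm thick, 0.15 to 0.25 kg, lying flat right of the rail. Origin: underside, at the imaginary sharp square corner. Leg edges run 70 mm along its -x and -y axes; the square corner is snipped 10 mm, the far tips are blunted 8 mm wide. Starts within 0.3 rad of its final turn. Seated: origin at jig x = -30, y = 0 mm, axes parallel to the jig's.
- gusset_slant (a point): Middle of the gusset's long slanting edge, on its top (gusset x = -39, y = -39, z = 10 mm); the slanting edge is straight, 88 mm long, from (-70, -8) to (-8, -70) mm, and faces away from the square corner. Pushed at this point, straight towards where this point ends up, it seats; if it arrives askew it can bind on rail and tube, and a nudge nearer the tip that stands off frees it.
- tube_offcut: short offcut of the same square tube, 30 x 30 mm and only 55 mm long, lying on a side (bystander); origin: centre of its underside; leave it alone
- plate_offcut: small rectangular steel plate 70 x 40 x 8 mm with two 10 mm holes, lying flat (bystander); origin: centre of its underside; leave it alone
- flange: flat steel ring, 70 mm outside, 34 mm bore, 12 mm thick, lying flat (bystander); origin: centre of its underside; leave it alone
- chipping_hammer: chipping hammer lying on the right side of the bench, about 280 mm long along its x axis with its 160 mm wide head at +x, 25 mm high (bystander); origin: centre of its underside; leave it alone
- wire_brush: wooden wire brush 260 x 28 mm and 36 mm high, lying bristles down along its x axis, left side of the bench (bystander); origin: centre of its underside; leave it alone
- spray_can: standing spray can, 65 mm diameter, 200 mm tall, left side of the bench (bystander); origin: centre of its underside; leave it alone
- f_clamp: F-clamp 340 mm long lying flat beyond the fence, up to 32 mm high (bystander); origin: centre of its underside; leave it alone
- paste_tub: low round tub, 72 mm diameter, 55 mm tall, beyond the fence (bystander); origin: centre of its underside; leave it alone

How it is judged:
On the way, in this order (a step that is already met when the one before it is completed fails the run):
1. the tube lies flush against the fence with its end tight against the rail (x of tube in the frame of jig between -0.017 and -0.013 m and y of tube in the frame of jig between -0.082 and -0.078 m and angle between the y axis of tube and the y axis of jig, either way round below 0.02 rad and height (world z) of tube below 0.003 m and linear speed of tube below 0.01 m/s), for 0.2 s.
2. the gusset is home in the corner, tight against rail and seated tube (all of step 1 and x of gusset in the frame of jig between -0.0325 and -0.0275 m and y of gusset in the frame of jig between -0.0025 and 0.0025 m and angle between the x axis of gusset and the x axis of jig, either way round below 0.035 rad and height (world z) of gusset below 0.003 m and linear speed of gusset below 0.01 m/s), for 0.2 s.
At the end, for the whole second after the job is handed in: The tube lies against the fence and butts the rail, within 2 mm each way and parallel to the fence within 0.02 rad; the gusset's square corner is within 2.5 mm of the inside corner of rail and tube in each direction, square to it within 0.035 rad; both flat on the bench and at rest (all of step 2); the robot touches nothing.
It fails at once if the tube is lifted off the bench or tipped over (height (world z) of tube above 0.01 m or angle between tube's own z axis and vertical above 0.2 rad).
It fails at once if the gusset is lifted off the bench or tipped (height (world z) of gusset above 0.008 m or angle between gusset's own z axis and vertical above 0.2 rad).
It fails at once if one of the other things on the bench is shifted by more than 20 mm (distance of any of tube_offcut, plate_offcut, flange, chipping_hammer, wire_brush, spray_can, f_clamp, paste_tub from where it was at the start of the episode above 0.02 m).
It also fails if it takes over 61 s, if anything falls off the work surface, if the arm or the gripper's body presses on something with over 40 N, if the wrist force passes 120 N, or if a joint passes its speed limit or range.

## Working session

There is one attempt and no reset: what is moved stays moved. The work goes in short steps, Python scripts to look and compute and a shell command to move; the robot and the scene stay as the last step left them, time stands still between calls to the robot, and variables do not carry over. Pictures are saved under pics/ and viewed, at most 10 in all, crops included, and the job is handed in when it is done.

```bash
mkdir -p pics; ls; python3 - <<'E'
from bench import *
import cv2,numpy as np
o=get_obs();print(o["time_s"],o["eef_pos"],o["eef_rot"],o["opening"])
for n in("side","top"):
    p=camera(n);cv2.imwrite(f"pics/{n}0.png",p["frame"][:,:,::-1]);print(n,p["mtx"],p["extrinsics"],[k for k in p])
    for t in("fence_end","rail_end","clamp_spindle","tube","gusset","gusset_slant","jig","tube_offcut","plate_offcut","flange"):
        print(t,[(np.round(d["xyz"],4).tolist(),round(d["confidence"],2)) for d in spot_in(p,t)[:2]])
E
```

```text
pics
0.0 [0.20053234 0.53837122 0.25538375] [-3.33052878e-04  1.77444794e-01  9.84130366e-01 -8.10146497e-04] 1.0028459698765428
side [[455.06892092   0.         258.63740208]
 [  0.         455.06892092 192.85597986]
 [  0.           0.           1.        ]] [[ 0.88440499  0.30137804 -0.35636932  0.12167629]
 [-0.4667086   0.56567764 -0.67984696 -0.91350602]
 [-0.00330079  0.76758067  0.64094385  0.9270936 ]
 [ 0.          0.          0.          1.        ]] ['frame', 'mtx', 'extrinsics', 'shot']
fence_end [([0.6497, 0.1674, 0.0242], 0.57), ([0.7565, 0.1872, 0.0422], 0.53)]
rail_end [([0.6463, 0.1633, 0.027], 0.71)]
clamp_spindle [([0.6498, 0.1609, 0.0216], 0.89), ([0.5858, -0.2523, 0.0314], 0.45)]
tube [([0.5997, -0.0734, 0.0316], 0.71), ([0.6513, 0.1654, 0.0259], 0.66)]
gusset [([0.5355, 0.0954, 0.0124], 0.73)]
gusset_slant [([0.5305, 0.0989, 0.013], 0.57)]
jig [([0.6501, 0.1657, 0.0224], 0.95)]
tube_offcut [([0.5838, -0.2487, 0.0309], 0.84), ([0.651, 0.1642, 0.0233], 0.17)]
plate_offcut [([0.4498, 0.258, 0.005], 0.43)]
flange [([0.4671, -0.0094, 0.0128], 0.56)]
top [[368.913576
[... 202 characters left out ...]
   0.01115427]
 [-0.01296525  0.19730616  0.98025618  1.06141577]
 [ 0.          0.          0.          1.        ]] ['frame', 'mtx', 'extrinsics', 'shot']
fence_end [([0.6626, 0.1607, 0.0105], 0.7)]
rail_end [([0.6585, 0.1568, 0.0124], 0.95)]
clamp_spindle [([0.6655, 0.1579, 0.0132], 0.76), ([0.5069, 0.4914, 0.033], 0.46)]
tube [([0.6053, -0.0596, 0.0269], 0.67), ([0.5073, 0.4884, 0.0331], 0.65)]
gusset [([0.5359, 0.1073, 0.0053], 0.77)]
gusset_slant [([0.5311, 0.1064, 0.0114], 0.54)]
jig [([0.6624, 0.1545, 0.0128], 0.73)]
tube_offcut [([0.5856, -0.2389, 0.031], 0.75)]
plate_offcut [([0.4428, 0.261, 0.0051], 0.59)]
flange [([0.583, -0.2419, 0.0301], 0.6), ([0.4671, -0.0013, 0.0125], 0.55)]
```

```bash
python3 - <<'E'
import cv2
a=cv2.imread("pics/top0.png");cv2.imwrite("pics/top0b.png",cv2.resize(a[70:250,130:370],None,fx=3.3,fy=3.3,interpolation=cv2.INTER_CUBIC))
a=cv2.imread("pics/side0.png");cv2.imwrite("pics/side0b.png",cv2.resize(a,(800,600),interpolation=cv2.INTER_CUBIC))
E
```

```text
(no output)
```

View pics/top0b.png

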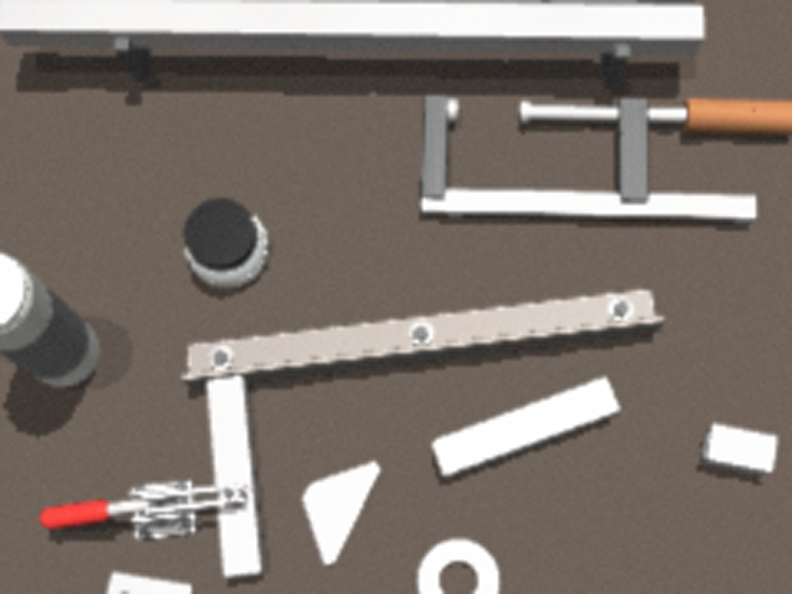

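View pics/side0b.png

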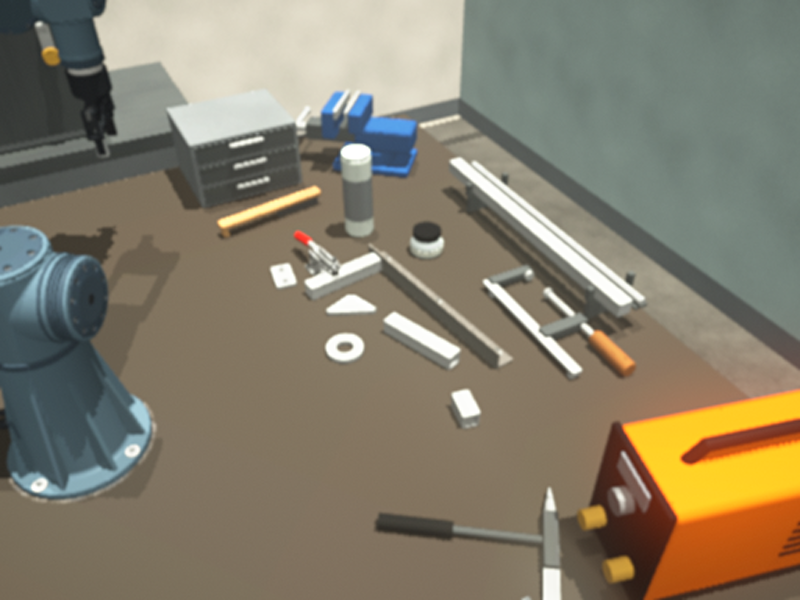

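```bash
cat > h.py <<'E'
import cv2,numpy as np
from bench import *
def back(p,uv,z):
    uv=np.atleast_2d(uv).astype(float);K=p["mtx"];E=p["extrinsics"]
    d=np.c_[(uv[:,0]-K[0,2])/K[0,0],-(uv[:,1]-K[1,2])/K[1,1],-np.ones(len(uv))]@E[:3,:3].T
    c=E[:3,3];return (c+d*((z-c[2])/d[:,2])[:,None])[:,:2]
def proj(p,X):
    E=p["extrinsics"];K=p["mtx"];q=(np.atleast_2d(X)-E[:3,3])@E[:3,:3]
    return np.c_[K[0,0]*q[:,0]/-q[:,2]+K[0,2],K[1,1]*-q[:,1]/-q[:,2]+K[1,2]]
def blobs(p,th,box=(130,70,370,250),s=4):
    """bright blobs, contour in full-image pixels"""
    x0,y0,x1,y1=box;g=cv2.cvtColor(p["frame"],cv2.COLOR_RGB2GRAY)[y0:y1,x0:x1]
    g=cv2.resize(g,None,fx=s,fy=s,interpolation=cv2.INTER_CUBIC)
    cs,_=cv2.findContours((g>th).astype(np.uint8),cv2.RETR_EXTERNAL,cv2.CHAIN_APPROX_NONE)
    return [(c[:,0]+.5)/s-.5+[x0,y0] for c in cs if cv2.contourArea(c)>60*s*s]
def rect(w):
    r=cv2.minAreaRect((w*1000).astype(np.float32));b=cv2.boxPoints(r);return np.round(r[0],1),np.round(r[1],1),np.round(b,1).tolist()
E
python3 - <<'E'
from h import *
p=camera("top")
for th in(130,165,200):
  for c in blobs(p,th):
    m=c.mean(0)
    print(th,np.round(m),'z30',rect(back(p,c,.03)),'z10',rect(back(p,c,.01))[0])
for c in blobs(p,165):
  m=c.mean(0)
  if abs(m-[231,225]).max()<8:
    w=back(p,c,.01)*1000;A,t=cv2.minEnclosingTriangle(w.astype(np.float32));print("tri",np.round(t[:,0],1).tolist())
    print("poly",np.round(cv2.approxPolyDP(w.astype(np.float32),3,True)[:,0],1).tolist())
g=cv2.cvtColor(p["frame"],cv2.COLOR_RGB2GRAY)
# column profiles through fence edge
for u in(195,220,250,280,305): print(u,[(v,int(g[v,u])) for v in range(158,186)])
E
```

```text
130 [174. 247.] z30 (array([464.4, 254.6]), array([19.2, 73. ]), [[454.1000061035156, 290.8999938964844], [455.5, 217.89999389648438], [474.70001220703125, 218.3000030517578], [473.29998779296875, 291.29998779296875]]) z10 [465.2 259.3]
130 [268. 242.] z30 (array([483.2,  -4.5]), array([46.8, 70.6]), [[459.1000061035156, 30.299999237060547], [460.5, -40.29999923706055], [507.29998779296875, -39.400001525878906], [505.8999938964844, 31.200000762939453]]) z10 [484.4  -4.8]
130 [232. 223.] z30 (array([533.5, 103.7]), array([52.4, 98.2]), [[477.8999938964844, 100.5999984741211], [566.9000244140625, 59.099998474121094], [589.0999755859375, 106.69999694824219], [500.1000061035156, 148.1999969482422]]) z10 [535.7 105.5]
130 [354. 205.] z30 (array([ 587.8, -245.1]), array([61.3, 34.9]), [[564.9000244140625, -271.8999938964844], [599.2000122070312, -278.3999938964844], [610.5999755859375, -218.1999969482422], [576.4000244140625, -211.6999969482422]]) z10 [ 591. -250.]
130 [289. 199.] z30 (array([603.7, -61. ]), array([ 35.6, 165.8]), [[556.7000122070312, 9.600000381469727], [617.5, -144.69999
[... 7823 characters left out ...]
183, 102), (184, 101), (185, 105)]
280 [(158, 104), (159, 102), (160, 102), (161, 105), (162, 125), (163, 190), (164, 207), (165, 210), (166, 210), (167, 211), (168, 210), (169, 209), (170, 209), (171, 206), (172, 202), (173, 139), (174, 67), (175, 58), (176, 55), (177, 58), (178, 61), (179, 69), (180, 97), (181, 104), (182, 102), (183, 103), (184, 99), (185, 97)]
305 [(158, 105), (159, 126), (160, 190), (161, 211), (162, 213), (163, 211), (164, 213), (165, 214), (166, 214), (167, 213), (168, 207), (169, 197), (170, 124), (171, 67), (172, 57), (173, 54), (174, 58), (175, 69), (176, 97), (177, 99), (178, 103), (179, 100), (180, 102), (181, 100), (182, 102), (183, 103), (184, 104), (185, 105)]
```

```bash
cat > jig.py <<'E'
from h import *
def sub(prof,th):  # first falling crossing
    for i in range(len(prof)-1):
        if prof[i]>=th>prof[i+1]: return i+(prof[i]-th)/(prof[i]-prof[i+1])
def jig(p):
    g=cv2.cvtColor(p["frame"],cv2.COLOR_RGB2GRAY).astype(float)
    f=[]
    for u in range(215,322,3):
        v0=int(180.6-(u-220)*.125)-3; s=sub(g[v0:v0+8,u],130)
        if s is not None:f.append((u,v0+s))
    r=[]
    for v in range(190,240,2):
        u0=int(204.7+(v-184.5)*.087)-3; s=sub(g[v,u0:u0+9],150)
        if s is not None:r.append((u0+s,v))
    F=back(p,f,.04);R=back(p,r,.03)
    def line(P):
        P=P.astype(np.float32); l=cv2.fitLine(P,cv2.DIST_HUBER,0,.001,.001).ravel();return l[2:],l[:2]*np.sign(l[0]+l[1])
    fc,fd=line(F);rc,rd=line(R)
    fd=fd*np.sign(fd[1]);rd=rd*np.sign(rd[0])
    t=np.linalg.solve(np.c_[fd,-rd],rc-fc);o=fc+t[0]*fd
    return o,np.arctan2(-fd[0],fd[1]),np.arctan2(rd[1],rd[0])
if __name__=="__main__":
    p=camera("top");print(jig(p))
E
python3 jig.py
```

```text
(array([0.6434408 , 0.18465947], dtype=float32), np.float32(0.14022335), np.float32(0.14191557))
```

```bash
cat > go.py <<'E'
import sys,numpy as np
from scipy.spatial.transform import Rotation as R
from bench import get_obs
O=np.array([.6434,.1847]);A=.141
# go.py jx jy tcpz(mm) yaw_rel(rad): shift & turn from current pose; yaw 0 => tool y = jig y, tool -x = jig +x
o=get_obs();q=o["eef_rot"];r=R.from_quat([q[1],q[2],q[3],q[0]])
c,s=np.cos(A),np.sin(A);M=np.array([[c,-s],[s,c]])
cur=M.T@(o["eef_pos"][:2]-O)
print("t",round(o["time_s"],2),"now jig mm",np.round(cur*1000,1),"z",round(o["eef_pos"][2]*1000,1),"F",np.round(M.T@o["wrist_force"][:2],1),"open",round(o["opening"],2))
a=list(map(float,sys.argv[1:]))
if a:
    T=np.r_[O+M@np.array(a[:2])/1000,a[2]/1000]
    y=A+a[3];tr=R.from_matrix(np.c_[[-np.cos(y),-np.sin(y),0],[-np.sin(y),np.cos(y),0],[0,0,-1]])
    print("shift",np.round(r.inv().apply(T-o["eef_pos"]),4),"turn",np.round((r.inv()*tr).as_rotvec(),4))
E
python3 go.py -127 -243 120 0; python3 go.py -127 -243 20 0
```

```text
t 1.2 now jig mm [-388.4  412.8] z 256.3 F [ 0.7 -0.2] open 1.0
shift [-0.5428 -0.4514  0.1363] turn [-0.      0.     -0.4978]
t 1.2 now jig mm [-388.4  412.8] z 256.3 F [ 0.7 -0.2] open 1.0
shift [-0.5428 -0.4514  0.2363] turn [-0.      0.     -0.4978]
```

```bash
python3 -m jog '[-0.14,-0.115,0,0,0,-0.16,0, -0.543,-0.451,0.136,0,0,-0.498,0, -0.543,-0.451,0.136,0,0,-0.498,0, -0.543,-0.451,0.136,0,0,-0.498,0, -0.543,-0.451,0.136,0,0,-0.498,0, -0.543,-0.451,0.136,0,0,-0.498,0, -0.543,-0.451,0.136,0,0,-0.498,0, -0.543,-0.451,0.136,0,0,-0.498,0, -0.543,-0.451,0.136,0,0,-0.498,0, -0.543,-0.451,0.136,0,0,-0.498,0, -0.543,-0.451,0.136,0,0,-0.498,0, -0.543,-0.451,0.136,0,0,-0.498,0, -0.543,-0.451,0.136,0,0,-0.498,0, -0.543,-0.451,0.136,0,0,-0.498,0, -0.543,-0.451,0.136,0,0,-0.498,0]'; python3 go.py -127 -243 20 0
```

```text
time_s: 3.08
eef_pos: [0.5517, -0.0723, 0.1205]
eef_rot: [-0.0, -0.071, 0.997, 0.0]
wrist_force: [0.4, -0.1, 1.3]
opening: 0.998
grasp_force: 0.0
t 3.08 now jig mm [-126.9 -241.5] z 120.5 F [ 0.4 -0.2] open 1.0
shift [ 1.000e-04 -1.500e-03  1.005e-01] turn [ 0.0002 -0.      0.0016]
```

```bash
python3 -m jog '[0,0,0.05,0,0,0,0, 0,0,0.1,0,0,0,0, 0,0,0.1,0,0,0,0, -0.012,0,0.1,0,0,0,0, -0.02,0,0.1,0,0,0,0, -0.028,0,0.1,0,0,0,0, -0.036,0,0.1,0,0,0,0, -0.044,0,0.1,0,0,0,0, -0.052,0,0.1,0,0,0,0, -0.06,0,0.1,0,0,0,0, -0.066,0,0.1,0,0,0,0, -0.072,0,0.1,0,0,0,0, -0.076,0,0.1,0,0,0,0, -0.08,0,0.1,0,0,0,0, -0.083,0,0.1,0,0,0,0, -0.083,0,0.1,0,0,0,0]'; python3 go.py; python3 - <<'E'
from h import *
p=camera("top");cv2.imwrite("pics/t1.png",cv2.resize(p["frame"][100:260,150:370,::-1],None,fx=3.6,fy=3.6,interpolation=cv2.INTER_CUBIC))
E
```

```text
time_s: 5.08
eef_pos: [0.6348, -0.0617, 0.0204]
eef_rot: [0.0, -0.071, 0.998, -0.0]
wrist_force: [1.1, -0.1, -0.6]
opening: 0.997
grasp_force: 0.0
t 5.08 now jig mm [ -43.2 -242.8] z 20.4 F [ 1.  -0.2] open 1.0
```

View pics/t1.png

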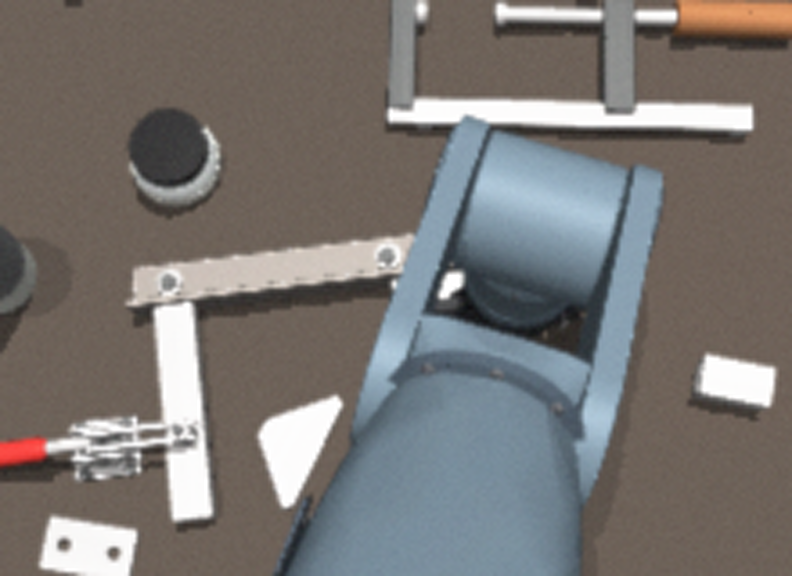

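```bash
python3 -m jog '[-0.0015,0,0,0,0,0,0, -0.003,0,0,0,0,0,0, -0.003,0,0,0,0,0,0]'; python3 go.py
```

```text
time_s: 5.5
eef_pos: [0.6372, -0.0614, 0.0203]
eef_rot: [-0.0, -0.071, 0.998, 0.0]
wrist_force: [-1.9, -0.1, 2.5]
opening: 0.998
grasp_force: 1.1
t 5.5 now jig mm [ -40.7 -242.8] z 20.3 F [-1.9  0.2] open 1.0
```

```bash
python3 -m jog '[-0.0015,0,0,0,0,0,0, -0.003,0,0,0,0,0,0, -0.003,0,0,0,0,0,0]'; python3 go.py
```

```text
time_s: 5.88
eef_pos: [0.6372, -0.0611, 0.0196]
eef_rot: [-0.004, -0.071, 0.997, 0.0]
wrist_force: [-13.0, -1.7, 8.1]
opening: 1.002
grasp_force: 6.7
t 5.88 now jig mm [ -40.7 -242.5] z 19.6 F [-13.1   0.1] open 1.0
```

```bash
python3 -m jog '[0.008,0,0,0,0,0,0, 0.018,0,0,0,0,0,0, 0.018,0,-0.04,0,0,0,0, 0.018,0,-0.08,0,0,0,0.3, 0,-0.05,-0.08,0,0,0,1, -0.019,-0.112,-0.08,0,0,0,1, -0.019,-0.112,-0.08,0,0,0,1, -0.019,-0.112,-0.08,0,0,0,1]'; python3 go.py -18 -355 33 0;  python3 - <<'E'
from h import *
p=camera("top");cv2.imwrite("pics/t2.png",cv2.resize(p["frame"][100:260,150:370,::-1],None,fx=3.6,fy=3.6,interpolation=cv2.INTER_CUBIC))
E
```

```text
time_s: 6.88
eef_pos: [0.6742, -0.1691, 0.0997]
eef_rot: [-0.0, -0.07, 0.998, 0.0]
wrist_force: [-0.3, 0.4, -1.1]
opening: 0.005
grasp_force: 0.0
t 6.88 now jig mm [ -19.2 -354.6] z 99.7 F [-0.2  0.5] open 0.0
shift [-0.0013 -0.0005  0.0667] turn [ 0.0009 -0.0006 -0.0008]
```

View pics/t2.png

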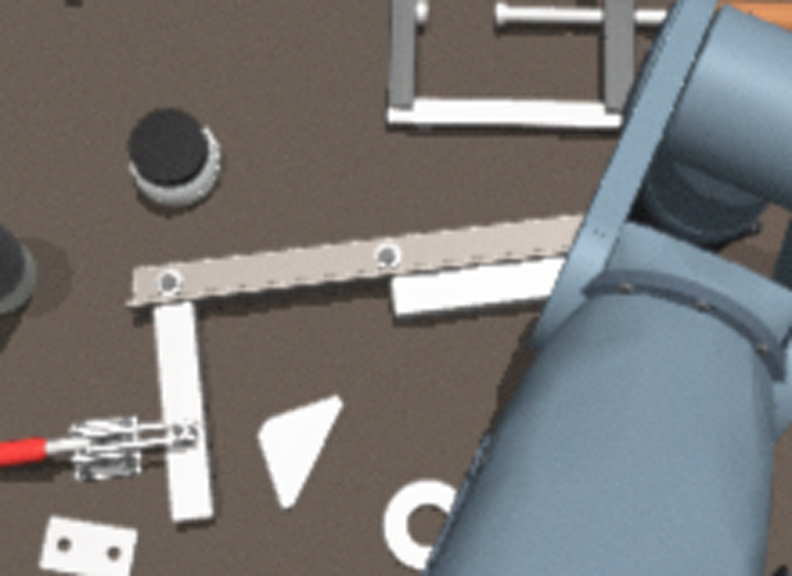

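```bash
python3 -m jog '[0,0,0.06,0,0,0,1, 0,0,0.067,0,0,0,1, 0,0,0.067,0,0,0,1, 0,0.016,0.067,0,0,0,1, 0,0.026,0.067,0,0,0,1, 0,0.036,0.067,0,0,0,1, 0,0.048,0.067,0,0,0,1, 0,0.06,0.067,0,0,0,1, 0,0.072,0.067,0,0,0,1, 0,0.084,0.067,0,0,0,1, -0.001,0.096,0.067,0,0,0,1, -0.001,0.108,0.067,0,0,0,1, -0.001,0.12,0.067,0,0,0,1, -0.001,0.132,0.067,0,0,0,1, -0.002,0.144,0.067,0,0,0,1, -0.002,0.154,0.067,0,0,0,1, -0.002,0.162,0.067,0,0,0,1, -0.002,0.168,0.067,0,0,0,1, -0.002,0.173,0.067,0,0,0,1, -0.002,0.173,0.067,0,0,0,1]'; python3 go.py -18 -176 33 0
```

```text
time_s: 9.43
eef_pos: [0.6525, 0.003, 0.0332]
eef_rot: [0.0, -0.071, 0.998, 0.0]
wrist_force: [0.5, 0.4, -0.1]
opening: -0.002
grasp_force: 0.0
t 9.43 now jig mm [ -16.6 -181.1] z 33.2 F [0.6 0.4] open -0.0
shift [0.0014 0.0051 0.0002] turn [0.0006 0.0003 0.0004]
```

```bash
python3 -m jog '[0,0.002,0,0,0,0,1, 0,0.004,0,0,0,0,1, 0,0.0055,0,0,0,0,1, 0,0.0055,0,0,0,0,1]'; python3 go.py;python3 -m jog '[0,0.001,0,0,0,0,1, 0,0.002,0,0,0,0,1, 0,0.002,0,0,0,0,1]'; python3 go.py
```

```text
time_s: 9.93
eef_pos: [0.6517, 0.008, 0.0333]
eef_rot: [0.0, -0.071, 0.998, 0.0]
wrist_force: [1.0, -0.8, -0.3]
opening: 0.0
grasp_force: 0.4
t 9.93 now jig mm [ -16.6 -176.1] z 33.3 F [ 0.9 -0.9] open 0.0
time_s: 10.3
eef_pos: [0.6514, 0.0099, 0.0334]
eef_rot: [0.0, -0.071, 0.998, 0.0]
wrist_force: [0.3, -2.0, 0.7]
opening: -0.001
grasp_force: 0.7
t 10.3 now jig mm [ -16.6 -174.2] z 33.4 F [ 0. -2.] open -0.0
```

```bash
for i in 1 2; do python3 -m jog '[0,0.001,0,0,0,0,1, 0,0.002,0,0,0,0,1, 0,0.002,0,0,0,0,1]' >/dev/null; python3 go.py; done
```

```text
t 10.68 now jig mm [ -16.7 -172.1] z 33.3 F [ 0.  -2.6] open 0.0
t 11.05 now jig mm [ -16.5 -171.3] z 33.4 F [ 0.1 -5.3] open -0.0
```

```bash
for i in 1 2; do python3 -m jog '[0,0.001,0,0,0,0,1, 0,0.002,0,0,0,0,1, 0,0.002,0,0,0,0,1]' >/dev/null; python3 go.py; done
```

```text
t 11.43 now jig mm [ -16.4 -171.1] z 33.5 F [ -0.8 -12.6] open -0.0
t 11.8 now jig mm [ -16.3 -170.9] z 33.7 F [ -1.  -18.7] open -0.0
```

```bash
python3 -m jog '[0,-0.006,0,0,0,0,1, 0,-0.016,0,0,0,0,1, 0,-0.016,-0.06,0,0,0,1, 0.02,-0.016,-0.07,0,0,0,0.5, 0.04,0.04,-0.07,0,0,0,0, 0.04,0.087,-0.07,0,0,0,0, 0.04,0.087,-0.07,0,0,0,0]'; python3 go.py -56 -80 20 0
```

```text
time_s: 12.68
eef_pos: [0.5972, 0.1017, 0.1032]
eef_rot: [-0.0, -0.073, 0.997, 0.001]
wrist_force: [-0.0, 0.3, -0.7]
opening: 0.85
grasp_force: 0.0
t 12.68 now jig mm [-57.4 -75.7] z 103.2 F [0.  0.3] open 0.85
shift [-0.0015 -0.0044  0.0832] turn [ 0.0012 -0.0007  0.0046]
```

```bash
python3 -m jog '[0,-0.004,0.05,0,0,0,0, 0,-0.004,0.083,0,0,0,0, 0,-0.004,0.083,0,0,0,0, -0.008,-0.004,0.083,0,0,0,0, -0.014,-0.004,0.083,0,0,0,0, -0.017,-0.004,0.083,0,0,0,0, -0.020,-0.004,0.083,0,0,0,0, -0.020,-0.004,0.083,0,0,0,0]'; python3 go.py -100 -80 110 0
```

```text
time_s: 13.68
eef_pos: [0.6147, 0.0967, 0.0205]
eef_rot: [-0.005, -0.071, 0.997, -0.0]
wrist_force: [-18.3, -5.1, 10.9]
opening: 1.0
grasp_force: 9.5
t 13.68 now jig mm [-40.7 -83.1] z 20.5 F [-18.9  -2.5] open 1.0
shift [ 0.0602  0.0032 -0.0889] turn [ 0.0003 -0.0104  0.001 ]
```

```bash
python3 -m jog '[0.006,0,0,0,0,0,0, 0.016,0,0,0,0,0,0, 0.016,0,-0.06,0,0,0,0, 0.05,-0.05,-0.1,0,0,0,0.3, 0.1,-0.1,-0.12,0,0,0,0.4, 0.12,-0.16,-0.12,0,0,0,0.5, 0.12,-0.22,-0.12,0,0,0,0.5, 0.12,-0.27,-0.12,0,0,0,0.5, 0.12,-0.27,-0.12,0,0,0,0.5]'; cat > m.py <<'E'
from jig import *
p=camera("top");o,a,b=jig(p);print(np.round(o,4),a,b)
o=np.array([.6434,.1847]);a=.141;M=np.array([[np.cos(a),-np.sin(a)],[np.sin(a),np.cos(a)]])
for c in blobs(p,165,(150,100,330,250)):
    w=(back(p,c,.01)-o)@M*1000
    if cv2.contourArea(w.astype(np.float32))<4500 and -170<w.mean(0)[0]<-30 and w.mean(0)[1]<-5:
        A,t=cv2.minEnclosingTriangle(w.astype(np.float32));print("tri z10",np.round(t[:,0],1).tolist())
    w=(back(p,c,.03)-o)@M*1000;print("z30",np.round(w.min(0)),np.round(w.max(0)),rect(w/1000))
f=p["frame"][110:250,160:330,::-1];cv2.imwrite(f"pics/m{p['shot']}.png",cv2.resize(f,None,fx=4.2,fy=4.2,interpolation=cv2.INTER_CUBIC));print(p['shot'])
E
python3 m.py; python3 go.py
```

```text
time_s: 14.8
eef_pos: [0.5386, -0.1918, 0.1417]
eef_rot: [0.002, -0.068, 0.998, -0.001]
wrist_force: [0.1, 0.2, -0.6]
opening: 0.501
grasp_force: 0.0
[0.6435 0.1847] 0.14028998 0.14106007
z30 [-181.   60.] [-156.  130.] (array([-168.5,   94.2]), array([70.9, 17.2]), [[-181.3000030517578, 60.0], [-164.3000030517578, 57.900001525878906], [-155.6999969482422, 128.3000030517578], [-172.6999969482422, 130.39999389648438]])
z30 [-213. -198.] [-163. -129.] (array([-185.9, -165.1]), array([68.4, 45.4]), [[-212.60000610351562, -196.3000030517578], [-167.60000610351562, -201.8000030517578], [-159.3000030517578, -133.8000030517578], [-204.3000030517578, -128.3000030517578]])
z30 [-229. -336.] [-183. -299.] (array([-204.4, -317.6]), array([29.6, 47. ]), [[-229.89999389648438, -328.5], [-183.5, -336.0], [-178.8000030517578, -306.79998779296875], [-225.1999969482422, -299.29998779296875]])
tri z10 [[-82.5, -117.0], [-180.3000030517578, -53.400001525878906], [-99.9000015258789, -35.599998474121094]]
z30 [-171. -109.] [-89. -41.] (array([-120.2,  -65. ]), array([50.2, 96. ]), [[-174.10000610351562, 
[... 197 characters left out ...]
5.]), array([200. , 498.5]), [[-205.89999389648438, 77.5999984741211], [7.099999904632568, -373.1000061035156], [187.89999389648438, -287.6000061035156], [-25.100000381469727, 163.10000610351562]])
z30 [ 100. -385.] [ 147. -173.] (array([ 124.8, -278.5]), array([211.7,  22. ]), [[98.19999694824219, -381.5], [120.0, -384.79998779296875], [151.5, -175.5], [129.6999969482422, -172.1999969482422]])
z30 [ 196. -360.] [ 222. -273.] (array([ 208.7, -316.8]), array([88. , 15.2]), [[195.60000610351562, -359.5], [210.6999969482422, -361.3999938964844], [221.8000030517578, -274.1000061035156], [206.8000030517578, -272.20001220703125]])
7
t 14.85 now jig mm [-156.8 -355.8] z 141.1 F [ 0.6 -0.1] open 0.5
```

View pics/m7.png

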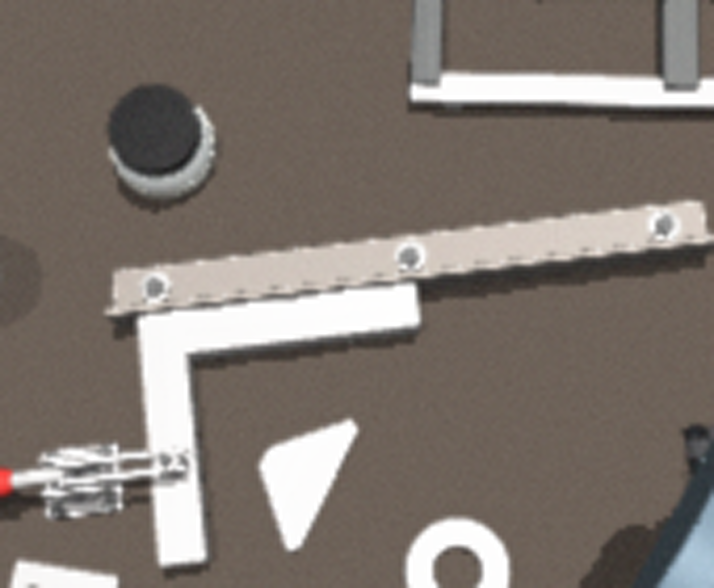

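```bash
python3 go.py -154 -109 110 0.785
```

```text
t 14.85 now jig mm [-156.8 -355.8] z 141.1 F [ 0.6 -0.1] open 0.5
shift [-0.0019  0.2469  0.0308] turn [-0.0018  0.001  -0.7886]
```

```bash
python3 -m jog '[0,0.06,0,0,0,-0.16,0.5, -0.002,0.12,0.01,0,0,-0.32,0.5, -0.002,0.18,0.03,0,0,-0.48,0.5, -0.002,0.247,0.03,0,0,-0.64,0.5, -0.002,0.247,0.03,0,0,-0.785,0.5, -0.002,0.247,0.03,0,0,-0.785,0.5, -0.002,0.247,0.03,0,0,-0.785,0.5]'; python3 go.py -154 -109 27 0.785
```

```text
time_s: 15.72
eef_pos: [0.5052, 0.0579, 0.1106]
eef_rot: [0.0, -0.446, 0.895, -0.0]
wrist_force: [0.1, 0.4, -0.0]
opening: 0.495
grasp_force: 0.0
t 15.72 now jig mm [-154.7 -106.1] z 110.6 F [0.2 0.4] open 0.5
shift [ 0.0016 -0.0025  0.0836] turn [-0.0005  0.0003 -0.0022]
```

```bash
python3 -m jog '[0,-0.001,0.05,0,0,0,0.5, 0,-0.001,0.083,0,0,0,0.5, 0,-0.001,0.083,0,0,0,0.5, -0.008,-0.001,0.083,0,0,0,0.5, -0.014,-0.002,0.083,0,0,0,0.5, -0.02,-0.003,0.083,0,0,0,0.5, -0.026,-0.004,0.083,0,0,0,0.5, -0.032,-0.005,0.083,0,0,0,0.5, -0.038,-0.006,0.083,0,0,0,0.5, -0.044,-0.006,0.083,0,0,0,0.5, -0.05,-0.007,0.083,0,0,0,0.5, -0.056,-0.008,0.083,0,0,0,0.5, -0.062,-0.009,0.083,0,0,0,0.5, -0.068,-0.01,0.083,0,0,0,0.5, -0.073,-0.01,0.083,0,0,0,0.5, -0.078,-0.011,0.083,0,0,0,0.5, -0.082,-0.012,0.083,0,0,0,0.5, -0.085,-0.012,0.083,0,0,0,0.5, -0.085,-0.012,0.083,0,0,0,0.5]'; python3 go.py -76.7 -46.9 27 0.785
```

```text
time_s: 18.1
eef_pos: [0.5661, 0.1187, 0.0273]
eef_rot: [0.0, -0.447, 0.895, -0.0]
wrist_force: [-0.7, -0.3, -0.9]
opening: 0.501
grasp_force: 0.0
t 18.1 now jig mm [-85.8 -54.5] z 27.3 F [-0.7 -0.2] open 0.5
shift [-0.0118 -0.0011  0.0003] turn [-0.0003  0.0004  0.0003]
```

```bash
python3 - <<'E'
from h import *
a=camera("top")["frame"][110:250,160:330,::-1];b=camera("side")["frame"][110:250,160:330,::-1]
cv2.imwrite("pics/t3.png",np.hstack([cv2.resize(x,None,fx=2.35,fy=2.35,interpolation=cv2.INTER_CUBIC) for x in(a,b)]))
E
```

```text
(no output)
```

View pics/t3.png

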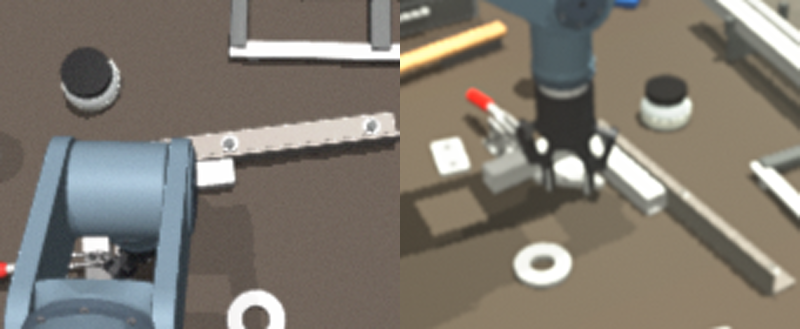

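Side view shows the gusset between the two fingers at the slant, close to the corner; tube still seated. Press on.

```bash
for i in 1 2 3; do python3 -m jog '[-0.0013,0,0,0,0,0,0.5, -0.0025,0,0,0,0,0,0.5, -0.004,0,0,0,0,0,0.5, -0.004,0,0,0,0,0,0.5]'>/dev/null; python3 go.py; done
```

```text
t 18.7 now jig mm [-83.1 -51.7] z 27.3 F [ 0.5 -0.3] open 0.5
t 19.2 now jig mm [-80.3 -48.9] z 27.3 F [0.9 0.8] open 0.5
t 19.7 now jig mm [-78.8 -47.8] z 27.2 F [-6.5 -9. ] open 0.5
```

```bash
python3 -m jog '[-0.0015,0,0,0,0,0,0.5, -0.003,0,0,0,0,0,0.5, -0.003,0,0,0,0,0,0.5]'>/dev/null; python3 go.py; python3 -m jog '[0.006,0,0,0,0,0,0.5, 0.02,0,0,0,0,0,0.5, 0.035,0,0,0,0,0,0.5, 0.035,0,-0.06,0,0,0,0.5, 0.035,-0.06,-0.08,0,0,0,0.5, 0.08,-0.12,-0.08,0,0,0,0.5, 0.13,-0.15,-0.08,0,0,0,1, 0.17,-0.17,-0.08,0,0,0,1, 0.17,-0.17,-0.08,0,0,0,1]'; python3 m.py | grep -E "tri|^\[|^[0-9]";python3 go.py
```

```text
t 20.07 now jig mm [-77.6 -47.6] z 27.2 F [-12.2 -17. ] open 0.5
time_s: 21.2
eef_pos: [0.6076, -0.1118, 0.1072]
eef_rot: [-0.0, -0.444, 0.896, -0.0]
wrist_force: [-0.0, 0.2, -0.1]
opening: 0.002
grasp_force: 0.0
[0.6428 0.1841] 0.14484555 0.1384598
tri z10 [[-62.5, -213.89999389648438], [-91.4000015258789, -251.6999969482422], [-141.6999969482422, -178.60000610351562]]
10
t 21.25 now jig mm [ -76.6 -286.3] z 107.1 F [-0.3  0.1] open 0.0
```

View pics/m10.png

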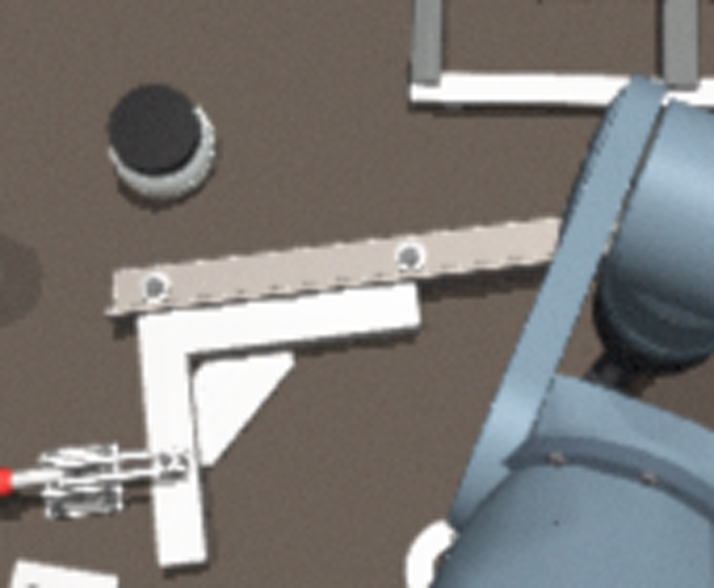

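```bash
cat > fit.py <<'E'
from h import *
from scipy.optimize import minimize
import sys
f=cv2.imread(sys.argv[1]);print(f.shape)
g=cv2.GaussianBlur(cv2.cvtColor(f,cv2.COLOR_BGR2GRAY).astype(np.float32),(0,0),3)
p=camera("top");O=np.array([.6434,.1847]);A=.1405
def pts(poly,x,y,t,z,n=40):
    c,s=np.cos(t),np.sin(t);q=np.array(poly)@np.array([[c,s],[-s,c]])+[x,y]
    c,s=np.cos(A),np.sin(A);w=O+(q/1000)@np.array([[c,s],[-s,c]])
    return proj(p,np.c_[w,np.full(len(w),z/1000)])
def cross(poly,edges,z):
    def score(v):
        tot=0
        P=pts(poly,*v,z)
        for i in edges:
            a,b=P[i],P[(i+1)%len(P)];d=b-a;nrm=np.array([d[1],-d[0]])/np.linalg.norm(d)
            k=a+d*np.linspace(.08,.92,30)[:,None]
            S=lambda o:cv2.remap(g,*[np.float32(((k+o*nrm-[160,110])*4.2+1.6)[:,j])[:,None] for j in(0,1)],cv2.INTER_LINEAR).mean()
            tot+=abs(S(.6)-S(-.6))*np.linalg.norm(d)
        return -tot
    return score
G=[(-10,0),(-70,0),(-70,-8),(-8,-70),(0,-70),(0,-10)]
T=[(15,80),(-15,80),(-15,-80),(15,-80)]
for nm,poly,e,z,x0 in(("gusset",G,[0,2,4],10,(-30,0,0)),("gusset slant+tips",G,[1,2,3],10,(-30,0,0)),("tube",T,[1,2],30,(-15,-80,0))):
    s=cross(poly,e,z);r=min((minimize(s,np.array(x0)+[i,j,0],method="Nelder-Mead",options=dict(initial_simplex=np.array(x0)+[i,j,0]+np.array([[0,0,0],[2,0,0],[0,2,0],[0,0,.04]]))) for i in(-2,1) for j in(-2,1)),key=lambda r:r.fun)
    print(nm,np.round(r.x,3),round(r.fun,0),round(s(x0),0))
E
python3 fit.py pics/m10.png
```

```text
(588, 714, 3)
gusset [-3.4316e+01 -3.4800e-01  1.0000e-03] -4943.0 -2187.0
gusset slant+tips [-3.5069e+01  5.8700e-01  4.0000e-03] -2943.0 -1449.0
tube [-1.5638e+01 -7.9895e+01 -6.0000e-03] -5728.0 -5563.0
```

```bash
python3 go.py -105 -72 110 0.785
```

```text
t 21.3 now jig mm [ -76.3 -284.8] z 107.1 F [0.3 0.2] open -0.0
shift [-0.1298  0.1711 -0.0027] turn [ 0.0007  0.0003 -0.0015]
```

```bash
python3 -m jog '[-0.03,0.06,0,0,0,0,1, -0.07,0.11,0,0,0,0,0.5, -0.13,0.171,0,0,0,0,0.5, -0.13,0.171,0,0,0,0,0.5, -0.13,0.171,0.04,0,0,0,0.5, -0.13,0.171,0.08,0,0,0,0.5, -0.13,0.171,0.08,0,0,0,0.5, -0.145,0.171,0.08,0,0,0,0.5, -0.155,0.171,0.08,0,0,0,0.5, -0.16,0.171,0.08,0,0,0,0.5, -0.1617,0.1693,0.08,0,0,0,0.5, -0.1634,0.1676,0.08,0,0,0,0.5, -0.165,0.166,0.08,0,0,0,0.5, -0.1665,0.1645,0.08,0,0,0,0.5, -0.1665,0.1645,0.08,0,0,0,0.5]';python3 go.py; for i in 1 2; do python3 -m jog '[-0.0007,-0.0007,0,0,0,0,0.5, -0.0014,-0.0014,0,0,0,0,0.5, -0.0014,-0.0014,0,0,0,0,0.5]'>/dev/null; python3 go.py; done
```

```text
time_s: 23.18
eef_pos: [0.5771, 0.1241, 0.0272]
eef_rot: [-0.0, -0.447, 0.895, -0.0]
wrist_force: [-0.2, -0.1, -0.2]
opening: 0.495
grasp_force: 0.6
t 23.18 now jig mm [-74.1 -50.7] z 27.2 F [-0.2 -0.1] open 0.5
t 23.55 now jig mm [-72.2 -50.6] z 27.2 F [-2.  -4.2] open 0.5
t 23.93 now jig mm [-70.4 -50.6] z 27.2 F [-3.3 -4.6] open 0.5
```

```bash
for i in 1 2; do python3 -m jog '[-0.0007,-0.0007,0,0,0,0,0.5, -0.0014,-0.0014,0,0,0,0,0.5, -0.0014,-0.0014,0,0,0,0,0.5]'>/dev/null; python3 go.py; done
```

```text
t 24.3 now jig mm [-70.  -50.8] z 26.9 F [-8.6 -5.5] open 0.5
t 24.68 now jig mm [-69.5 -51.1] z 26.5 F [-13.2  -7.7] open 0.5
```

Hard stop. Now a touch along the 45° line, then retreat and look.

```bash
python3 -m jog '[-0.001,0.001,0,0,0,0,0.5, -0.001,0.003,0,0,0,0,0.5, -0.001,0.003,0,0,0,0,0.5]'>/dev/null; python3 go.py; python3 -m jog '[0.006,0,0,0,0,0,0.5, 0.02,0,0,0,0,0,0.5, 0.035,0,0,0,0,0,0.5, 0.035,0,-0.06,0,0,0,0.5, 0.035,-0.06,-0.08,0,0,0,0.5, 0.08,-0.12,-0.08,0,0,0,0.5, 0.13,-0.15,-0.08,0,0,0,1, 0.17,-0.17,-0.08,0,0,0,1, 0.17,-0.17,-0.08,0,0,0,1]' >/dev/null; python3 m.py | tail -1;python3 go.py; python3 fit.py pics/m12.png
```

```text
t 25.05 now jig mm [-69.7 -50.7] z 26.6 F [-10.  -17.7] open 0.5
12
t 26.23 now jig mm [ -68.6 -289.8] z 107.3 F [-0.2  0.2] open -0.0
(588, 714, 3)
gusset [-3.3734e+01  4.6890e+00  1.0000e-03] -4406.0 -3512.0
gusset slant+tips [-3.0655e+01  1.0920e+00 -2.0000e-03] -2921.0 -2878.0
tube [-1.5393e+01 -7.9651e+01 -1.1000e-02] -5350.0 -5223.0
```

View pics/m12.png

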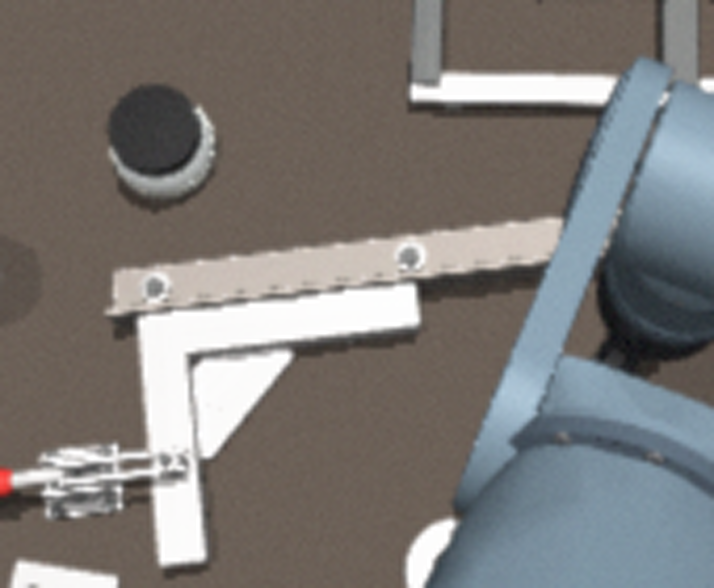

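```bash
python3 go.py -60 -128 110 0
```

```text
t 26.27 now jig mm [ -68.2 -288.4] z 107.2 F [-0.7  0.3] open -0.0
shift [-0.119   0.1078 -0.0027] turn [6.000e-04 3.000e-04 7.834e-01]
```

```bash
python3 -m jog '[-0.04,0.036,0,0,0,0.16,1, -0.08,0.072,0,0,0,0.32,1, -0.119,0.108,0,0,0,0.48,1, -0.119,0.108,0,0,0,0.64,1, -0.119,0.108,0,0,0,0.785,1, -0.119,0.108,0,0,0,0.785,1, -0.119,0.108,0,0,0,0.785,1]' >/dev/null; python3 -m jog '[0,0,0.04,0,0,0,1, 0,0,0.075,0,0,0,1, 0,0,0.075,0,0,0,1, -0.008,0,0.075,0,0,0,1, -0.014,0,0.075,0,0,0,1, -0.017,0,0.075,0,0,0,1, -0.019,0,0.075,0,0,0,1, -0.02,0,0.075,0,0,0,1, -0.02,0,0.075,0,0,0,1]'; python3 go.py
```

```text
time_s: 28.28
eef_pos: [0.621, 0.0529, 0.032]
eef_rot: [-0.001, -0.071, 0.998, 0.0]
wrist_force: [-5.5, -0.9, 3.0]
opening: 0.003
grasp_force: 2.7
t 28.27 now jig mm [ -40.7 -127.4] z 32.0 F [-5.6 -0.1] open 0.0
```

```bash
python3 -m jog '[0.01,0,0,0,0,0,1, 0.01,0,-0.04,0,0,0,1, 0,-0.03,-0.07,0,0,0,1, -0.024,-0.064,-0.07,0,0,0,1, -0.024,-0.064,-0.07,0,0,0,1, -0.024,-0.064,-0.03,0,0,0,1, -0.024,-0.064,0,0,0,0,1, -0.024,-0.064,0,0,0,0,1, -0.024,-0.056,0,0,0,0,1, -0.024,-0.05,0,0,0,0,1, -0.024,-0.046,0,0,0,0,1, -0.024,-0.043,0,0,0,0,1, -0.024,-0.042,0,0,0,0,1, -0.024,-0.042,0,0,0,0,1]'; python3 go.py
```

```text
time_s: 30.02
eef_pos: [0.6525, 0.013, 0.0334]
eef_rot: [0.001, -0.07, 0.998, -0.001]
wrist_force: [-0.5, -6.9, 3.2]
opening: -0.001
grasp_force: 3.1
t 30.02 now jig mm [ -15.1 -171.3] z 33.4 F [-1.5 -6.8] open -0.0
```

```bash
python3 -m jog '[0,-0.008,0,0,0,0,1, 0,-0.02,0,0,0,0,1, 0,-0.02,-0.06,0,0,0,1, 0.03,-0.07,-0.1,0,0,0,1, 0.08,-0.12,-0.1,0,0,0,1, 0.1,-0.17,-0.1,0,0,0,1, 0.1,-0.19,-0.1,0,0,0,1, 0.1,-0.19,-0.1,0,0,0,1]' >/dev/null; python3 m.py | tail -1;python3 go.py; python3 fit.py pics/m14.png
```

```text
14
t 31.07 now jig mm [-115.6 -360.1] z 132.1 F [0.1 1.1] open 0.0
(588, 714, 3)
gusset [-33.728   4.628   0.   ] -4391.0 -3506.0
gusset slant+tips [-3.0443e+01  9.1800e-01 -2.0000e-03] -2915.0 -2877.0
tube [-1.5423e+01 -7.9713e+01 -1.1000e-02] -5338.0 -5205.0
```

```bash
python3 -c "
from bench import *
print(hand_in())"
```

```text
the job is handed in; nothing more can be done
None
```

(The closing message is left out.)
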